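# Close up the tool case at the repair table

### The job

Close up the small aluminium tool case: push both of its drawers fully home, and push its open lid over and down until it lies flat and shut on the case, in whichever order you like. Do it all by pushing with the fingertips: grasp and lift nothing, do not pull the drawers out, do not shove or tip the case, and leave the tools and parts around it where they are.

Things in the scene. Friction and masses are not known exactly. Their poses are not given: they have to be found in the camera images.
- case: small aluminium tool case standing loose on the table on rubber feet (about 4 kg). Without its lid 180 mm deep (its x), 190 mm wide (its y), 85 mm high. Origin: centre of its underside; z up, +x towards its back; its front with the two drawers looks to -x. The compartment on top holds tools that lie below its rim and are part of the case; the lid closes over it
- left_drawer (a joint): how far the left drawer (the +y one) stands out along the case's -x, m: 0 fully shut, 0.11 pulled to its stop. Slides with about 2 N of friction and stays where it is left
- right_drawer (a joint): the same for the right drawer (the -y one)
- left_drawer_knob (a point): middle of the flat outer end of the left drawer's round pull knob: 18 mm diameter, along the case's x, standing 20 mm out of the flat drawer front (88 mm wide, 37 mm high, its face 6 mm in front of the case when shut). The knob's axis is 35 mm above the table. Axes as the case's
- right_drawer_knob (a point): the same on the right drawer
- lid (a joint): angle of the case's flat lid, rad: 0 shut flat on the rim, 1.57 upright, 2.0 leaning out at its stop. The hinge runs along the case's x at its left (+y) side; shutting, the free edge swings over the case towards its -y. The stiff hinge (0.6 N m) leaves the lid where it is let go, and about 4 N on its free edge turns it
- lid_hinge (a point): middle of the lid's hinge line, 85 mm above the table at the case's left (+y) rim. Axes as the case's
- lid_edge (a point): middle of the lid's free edge on the outer face (the top when shut), 190 mm from the hinge. The lid is 180 mm long along the hinge and 14 mm thick (outer face 15 mm from the hinge plane; shut, its top is 100 mm above the table). z: out of the lid's outer face, -y: from hinge to free edge
- spray_can: bystander, loose: standing aerosol can, 52 mm diameter, 180 mm tall; origin under its middle
- pliers: bystander, loose: side cutters lying flat, red and yellow grips, about 170 mm long, 20 mm high; origin under its middle
- motor: bystander, loose: small electric motor lying down, 38 mm diameter, about 85 mm long with its shaft; origin under its middle
- shell: bystander, loose: dark blue half of an opened tool housing, 180 x 65 x 26 mm; origin under its middle
- bit_rack: bystander, loose: yellow block 35 x 75 x 30 mm with screwdriver bits standing in it (63 mm to their tips); origin under its middle
- screwdriver: bystander, loose: screwdriver lying down, 190 mm long; origin under its middle
- drill: bystander, loose: cordless drill lying on its side, about 210 x 190 mm, 65 mm high; origin under its middle

How it is judged:
At the end, for the whole second after the job is handed in: both drawers are home within 5 mm, the lid is shut within 0.04 rad (about 7 mm at its free edge), and the case stands flat and at rest within 40 mm of where it stood (value of joint each of left_drawer, right_drawer below 0.005 m and value of joint lid below 0.04 rad and linear speed of case below 0.01 m/s and distance of case from where it was at the start of the episode below 0.04 m and angle between case's own z axis and vertical below 0.05 rad); the robot touches nothing.
It fails at once if the case is lifted, or shifted by more than 40 mm (distance of case from where it was at the start of the episode above 0.04 m).
It fails at once if the case is tipped (angle between case's own z axis and vertical above 0.12 rad).
It fails at once if a drawer is pulled farther out instead of pushed in (value of joint any of left_drawer, right_drawer above 0.095 m).
It fails at once if a tool or part around the case is lifted, carried or shoved by more than 30 mm (distance of any of spray_can, pliers, motor, shell, bit_rack, screwdriver, drill from where it was at the start of the episode above 0.03 m).
It fails at once if the spray can or bit rack is knocked over (angle between any of spray_can, bit_rack's own z axis and vertical above 0.5 rad).
It also fails if it takes over 54 s, if anything falls off the work surface, if the arm or the gripper's body presses on something with over 40 N, if the wrist force passes 120 N, or if a joint passes its speed limit or range.

### The arm

A 6-joint arm with a two-finger parallel gripper is mounted at the origin on the work surface. World frame = base frame: x ahead of the robot, y to its left, z up, the work surface at z = 0. Lengths are in m, angles in rad, forces in N, time in s.
With the tool pointing down it reaches from about 0.35 to 0.975 m from the base axis. Payload 4.9 kg.
Tool frame: the origin (TCP) lies at the very end of the fingers, on their centre line; the grasp point (between the pads) lies 19 mm behind it; z points along the fingers, y is the line along which they close (so a half turn about z gives the same grasp; the last joint's range is limited). The gripper opens to 85 mm and grips with 20 to 120 N. Pads are 22 mm wide; open, the fingers measure 114 mm over their backs; the gripper's body (76 mm by 85 mm) begins 54 mm behind the grasp point. The pads swing forward as they close: fully open they stand 13 mm farther back than shut.
Start: joints at [1.04, 0.053, 1.613, -0, 1.476, -0.119], TCP at [0.25, 0.573, 0.231] pointing down, gripper open.
Joint ranges: [-3.01, 3.01], [-1.01, 2.22], [0.06, 2.58], [-1.02, 4.17], [0.09, 2.62], [-3.14, 3.14]. Speed limits (rad/s): [2.57, 2.57, 3.14, 3.14, 3.14, 3.14].

### API

Orientations are given as a rotation vector (axis times angle).
In Python, from station import ctrl gives the robot as it stands.
- The arm moves only by the tool jog_arm, never from a script. Its argument "plan" is a list of rows, each a list of 7 numbers: the shift along the tool's x, y, z in units of 0.02 m (1.0 is 0.02 m), then the turn, a rotation vector about the tool's x, y, z in units of 45 degrees (1.0 is 45 degrees), then the opening, from -1 (shut) to 1 (fully open). A call has 1 to 8 rows; each row shifts and turns the commanded pose from where the row before left it, along the tool's axes as they then stand; what a row does not reach is not made up. A row lasts 1/10 s, in which the tool goes at most 50 mm and 8.59 degrees, less where a joint would pass 70% of its speed; a pose out of reach is approached as far as the arm can. A call with a number of a shift or a turn outside -1 to 1 is refused whole. A call with a gripper value outside its range is refused whole. The fingers move at their own pace and stop on an object; "grip_force" is the grip in N (left out, the last holds). Time passes only in rows, so rows that do not move let the fingers close. It gives the time, the measured TCP pose, the force, the opening and the grip force at its end, in the units of the state.
- ctrl.get_obs(): the state, without advancing time (a new reading comes with each control period).
- ctrl.get_image(name): name is "scene" or "top" or "wrist"; returns (picture, depth): 384x512x3 uint8, red, green, blue; 384x512 float32, m along the optical axis (not along the pixel's ray), 0 where there is no reading.
- ctrl.camera_info(name): a dict with "camera_matrix" (3x3 intrinsics, pixels), "rvec" (rotation vector, rad) and "tvec" (3), from world to camera coordinates, as OpenCV has them; the wrist camera has in their place "T_tool_cam" (4x4, takes a point from camera to tool coordinates, whose origin is the TCP and whose axes are the flange's). Camera axes: x right, y down, z forward; pixel columns grow to the right and rows downward; lengths in m; the calibration is good to about 2 mm. A picture is of the moment at which its call begins: read the wrist's pose just before it. camera_info takes no time and is no camera call.
- ctrl.finish_job(): hands the job in; it is judged then, once.
The state is a dict: "t": time; "q": joint angles; "dq": joint speeds; "effort": joint torques, N m; "tool_pos": TCP position; "tool_rot": TCP orientation; "contact_force": force on the tool from outside, world axes, zero at the start; "wrist_torque": the same for the moment, N m; "opening": finger opening in m; "grip_force": force on a finger pad.
Only numpy, scipy, OpenCV 4.12 (cv2) and the standard library are available. Lean on these libraries where they do the work, as an engineer would, in place of code of your own. Each camera call takes 0.05 s, during which the arm holds its last target. There are 200 camera calls.

## Working session

There is one attempt and no reset: what is moved stays moved. The work goes in short steps, Python scripts to look and compute and a tool call to move; the robot and the scene stay as the last step left them, time stands still between calls to the robot, and variables do not carry over. Pictures are saved under pics/ and viewed, at most 10 in all, crops included, and the job is handed in when it is done.

Besides the shell and the picture viewer there is one more tool, called after "Request:" by a JSON object that holds its "method" and its "body". jog_arm: Moves the arm, as the interface text tells. Shifts and turns lie within -1 to 1; 1 stands for 0.02 m of shift or 45 degrees of turn. Its arguments: {"type":"object","properties":{"plan":{"type":"array"},"grip_force":{"type":"number"}},"required":["plan"]}

```bash
mkdir -p pics; cat > h.py <<'E'
import numpy as np, cv2
from station import ctrl
from scipy.spatial.transform import Rotation as R
def cloud(name):
    im,d=ctrl.get_image(name); c=ctrl.camera_info(name); K=np.array(c["camera_matrix"])
    v,u=np.mgrid[:384,:512]; r=np.stack([(u-K[0,2])/K[0,0],(v-K[1,2])/K[1,1],np.ones(u.shape)],-1)*d[...,None]
    Rm=R.from_rotvec(np.ravel(c["rvec"])).as_matrix()
    P=(r-np.ravel(c["tvec"]))@Rm; P[d==0]=np.nan
    return im,P
E
python3 - <<'E'
from h import *
o=ctrl.get_obs(); print(o)
for n in("scene","top"):
    im,P=cloud(n); np.savez(n,im=im,P=P); cv2.imwrite(f"pics/{n}.png",cv2.resize(im[...,::-1],(800,600)))
E
```

```text
{'t': 0.0, 'q': array([ 1.04000061e+00,  5.33929694e-02,  1.61428659e+00, -2.93231018e-06,
        1.47597040e+00, -1.19005518e-01]), 'dq': array([ 0.00037445,  0.00073048, -0.001723  , -0.00047919,  0.00036758,
        0.00135278]), 'effort': array([-9.32474832e-04, -3.93717992e+01, -3.70159185e+01, -1.92567295e-04,
        7.33432593e-03,  1.28542510e-05]), 'tool_pos': array([0.24984808, 0.57222048, 0.23004504]), 'tool_rot': array([-6.42143561e-01, -3.07459561e+00,  3.06337621e-03]), 'contact_force': array([ 0.74728538, -0.46708704,  0.27606503]), 'wrist_torque': array([-0.04166719,  0.00904396,  0.02390834]), 'grip_force': 0.0, 'opening': 0.0853351869060994}
```

View pics/scene.png

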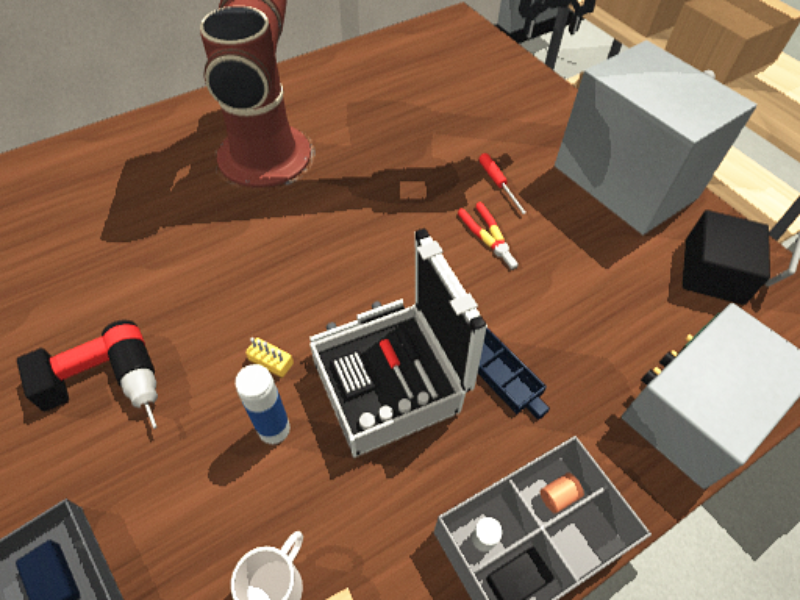

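View pics/top.png

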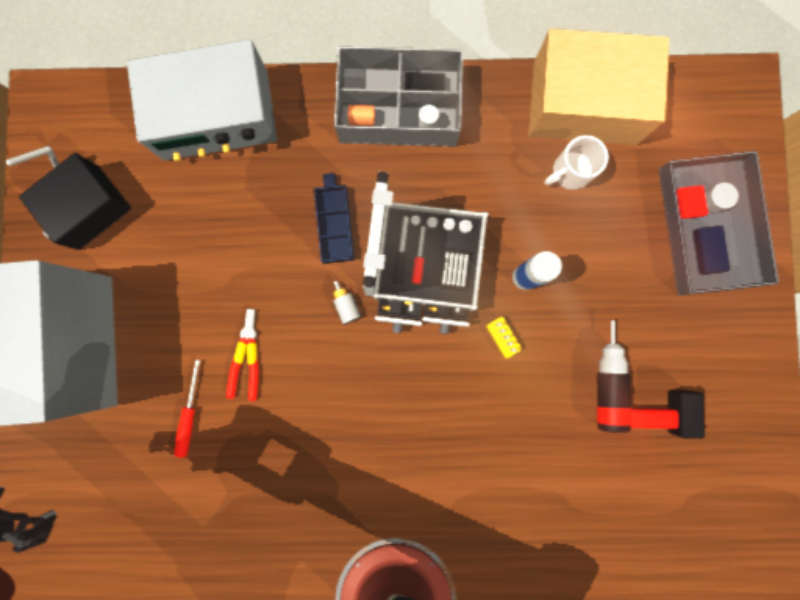

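The top view (800x600) shows the case at about (430,255), front towards the robot. Its lid stands near-upright at (378,230) and both drawers are partly out, with knobs near (397,325) and (445,325). The motor is at (345,300), the bit rack at (505,337) and the can at (540,270). Next I measure the case rim, knobs and lid from depth.

```bash
python3 - <<'E'
from h import *
z=np.load("top.npz"); P=z["P"]; im=z["im"]
sub=P[110:225,200:320]
def roi(x0,x1,y0,y1): return P[int(y0*.64):int(y1*.64),int(x0*.64):int(x1*.64)].reshape(-1,3)
# rim and case top: height 75-95
A=roi(365,500,195,312); m=(A[:,2]>.078)&(A[:,2]<.092); r=cv2.minAreaRect(A[m,:2].astype(np.float32)); print("rim",m.sum(),r,cv2.boxPoints(r).round(3).tolist(),np.median(A[m,2]))
B=roi(360,400,165,300); m=B[:,2]>.11; r=cv2.minAreaRect(B[m,:2].astype(np.float32)); print("lid",m.sum(),r,cv2.boxPoints(r).round(3).tolist(),np.nanpercentile(B[m,2],[0,50,90,100]))
C=roi(360,490,300,340); 
for lo,hi in((.01,.045),(.045,.07)):
  m=(C[:,2]>lo)&(C[:,2]<hi); print(lo,m.sum(),C[m].min(0),C[m].max(0))
np.set_printoptions(linewidth=250,precision=0,suppress=True)
print((P[186:214,232:306:2,2]*1000))
print((P[186:214:1,[250,252,254,256,258,280,282,284,286,288],0]*1000))
print("cols y",(P[205,232:306:2,1]*1000))
# lid in scene
z=np.load("scene.npz"); S=z["P"].reshape(-1,3); 
m=(S[:,0]>.35)&(S[:,0]<.8)&(S[:,1]>-.2)&(S[:,1]<.15)&(S[:,2]>.105)
np.set_printoptions(precision=4)
L=S[m]; L=L[L[:,1]>-.02]; c=L.mean(0);w,V=np.linalg.eigh(np.cov((L-c).T)); print("scene lid",len(L),c,w**.5,V[:,0],L.min(0),L.max(0))
for nm,q in dict(motor=roi(325,365,275,325),rack=roi(482,525,312,362),can=roi(510,566,245,292),shell=roi(310,358,170,268)).items():
  m=q[:,2]>.012; print(nm,q[m].min(0),q[m].max(0))
E
```

```text
rim 512 ((0.6588978171348572, -0.07101766020059586), (0.19594068825244904, 0.18203005194664001), 82.14939880371094) [[0.5550000071525574, -0.15600000321865082], [0.7360000014305115, -0.1809999942779541], [0.7620000243186951, 0.014000000432133675], [0.5820000171661377, 0.03799999877810478]] 0.08474868213775637
lid 680 ((0.6702386140823364, 0.015870632603764534), (0.031892530620098114, 0.18178433179855347), 80.79370880126953) [[0.578000009059906, 0.014999999664723873], [0.7570000290870667, -0.014000000432133675], [0.7630000114440918, 0.017000000923871994], [0.5830000042915344, 0.04600000008940697]] [0.1102902  0.27665628 0.27959558 0.2846297 ]
0.01 511 [ 0.51135906 -0.18800104  0.01099338] [0.57802907 0.02713901 0.04493249]
0.045 302 [ 0.5113001  -0.15367903  0.04506295] [0.57581325 0.03216005 0.06828124]
[[  1. 189. 193. ...  61.  57.  89.]
 [  4. 148. 154. ...  57.  57.  85.]
 [ -2. 109. 125. ...  61.  63.  81.]
 ...
 [  0.   1.   1. ...   1.  nan   0.]
 [  2.   4.   1. ...   5.  -2.  -2.]
 [ -2.   3.   2. ...   1.   2.  -4.]]
[[593. 593. 593. 593. 592. 592. 592. 591. 591. 591.]
 [59
[... 1311 characters left out ...]
17. 518.]
 [516. 516. 516. 516. 516. 515. 514. 514. 514. 515.]
 [513. 513. 513. 513. 513. 512. 512. 511. 511. 512.]]
cols y [  60.   53.   47.   41.   35.   28.   22.   15.    8.    2.   -4.  -10.  -16.  -22.  -28.  -34.  -40.  -47.  -53.  -59.  -64.  -70.  -76.  -82.  -87.  -93.  -99. -105. -111. -117. -128. -134. -140. -146. -153. -159. -165.]
scene lid 2376 [0.6845 0.0141 0.2172] [0.0049 0.0537 0.0562] [-0.1226 -0.9923 -0.0171] [ 0.5817 -0.0081  0.105 ] [0.7634 0.0388 0.2813]
motor [0.533  0.0393 0.0123] [0.6168 0.1166 0.2794]
rack [ 0.4644 -0.2449  0.0134] [ 0.5405 -0.1832  0.0638]
can [ 0.5957 -0.2892  0.0141] [ 0.6475 -0.2381  0.1843]
shell [0.6563 0.0779 0.0124] [0.8371 0.1529 0.0313]
```

```bash
cat >> h.py <<'E'
C0=np.array([.659,-.071,0]); yaw=np.deg2rad(-7.86)
Rc=R.from_euler("z",yaw).as_matrix()
tocase=lambda p:(np.asarray(p)-C0)@Rc
Rt=Rc@np.diag([-1.,1,-1])   # wanted tool axes
def go(*targets):            # targets: case frame mm -> units in wanted tool axes
    o=ctrl.get_obs(); p=tocase(o["tool_pos"])*1000; T=R.from_rotvec(o["tool_rot"])
    print("t",round(o["t"],2),"tcp case mm",p.round(1),"F case",(o["contact_force"]@Rc).round(1),"turn units",((T.inv()*R.from_matrix(Rt)).as_rotvec()/(np.pi/4)).round(3))
    for t in targets:
        d=np.array(t)-p; print(t,"units",(d*[-1,1,-1]/20).round(2)); p=np.array(t)
E
python3 - <<'E'
from h import *
P=np.load("top.npz")["P"].reshape(-1,3); P=P[~np.isnan(P[:,0])]; Q=tocase(P)*1000
S=np.load("scene.npz")["P"].reshape(-1,3);S=tocase(S[~np.isnan(S[:,0])])*1000
for n,q in(("top",Q),("scene",S)):
  for s in(1,-1):
    y=s*q[:,1]
    k=q[(abs(y-46)<20)&(q[:,2]>25)&(q[:,2]<100)&(q[:,0]>-220)&(q[:,0]<-80)]
    f=q[(abs(y-46)<42)&(q[:,2]>46)&(q[:,2]<100)&(q[:,0]>-220)&(q[:,0]<-80)]
    kk=k[k[:,0]<np.percentile(f[:,0],3)-3]
    print(n,s,"front min x",np.percentile(f[:,0],[0,2,5]),"knob min",np.sort(k[:,0])[:6].round(),"knob mean y,z",kk.mean(0),len(kk))
q=Q[(Q[:,1]>105)&(Q[:,1]<180)&(Q[:,0]>-200)&(Q[:,0]<150)&(Q[:,2]>12)&(Q[:,2]<90)]; print("left side objs",q.min(0),q.max(0))
h=S[(S[:,1]>70)&(S[:,1]<125)&(abs(S[:,0])<95)&(S[:,2]>105)]; print("lid x,y,z",h.min(0),h.max(0),[np.median(h[abs(h[:,2]-z)<8,1]).round(1) for z in(120,160,200,240,265)])
go()
E
```

```text
top 1 front min x [-151.30870145 -138.00501288 -131.74839586] knob min [-152. -151. -151. -151. -150. -150.] knob mean y,z [-143.48065342   43.96456275   42.75345423] 35
top -1 front min x [-142.41467746 -122.5135255  -121.76339961] knob min [-143. -142. -142. -141. -140. -140.] knob mean y,z [-134.55698028  -46.44314492   41.75897861] 34
scene 1 front min x [-148.67113372 -131.45565397 -130.53855813] knob min [-151. -151. -150. -149. -149. -149.] knob mean y,z [-145.56338433   40.90475104   42.49404173] 23
scene -1 front min x [-131.80120527 -122.68637624 -121.48439979] knob min [-143. -142. -142. -141. -141. -140.] knob mean y,z [-136.18862679  -49.16465557   43.09213677] 25
left side objs [-148.128428    121.11445077   12.29756107] [118.45402005 179.94948647  43.99436012]
lid x,y,z [-90.76538385  71.01573635 105.00908119] [ 91.60652754 105.61298437 281.29304203] [np.float64(90.0), np.float64(88.1), np.float64(86.1), np.float64(84.1), np.float64(83.8)]
t 0.1 tcp case mm [-493.3  581.3  230.1] F case [ 0.3 -0.1  0.7] turn units [-0.002 -0.001 -0.35 ]
```

Request:
{"method": "jog_arm", "body": {"plan": [[0,-1,0,0,0,-0.175,-1],[0,-1,0,0,0,-0.175,-1],[0,-1,0,0,0,0,-1],[0,-1,0,0,0,0,-1]]}}

```text
t: 0.5
tool_pos: [0.2308, 0.4945, 0.2306]
tool_rot: [-0.214, -3.134, 0.002]
contact_force: [-0.0, -0.1, 0.1]
opening: 0.0283
grip_force: 0.0
```

```bash
python3 -c "
from h import *
go((-220,46,230),(-220,46,30))"
```

```text
t 0.5 tcp case mm [-501.5  501.6  230.6] F case [ 0.  -0.1  0.1] turn units [-0.001 -0.001  0.001]
(-220, 46, 230) units [-14.08 -22.78   0.03]
(-220, 46, 30) units [ 0.  0. 10.]
```

Request:
{"method": "jog_arm", "body": {"plan": [[-0.6,-1,0,0,0,0,-1],[-0.6,-1,0,0,0,0,-1],[-0.6,-1,0,0,0,0,-1],[-0.6,-1,0,0,0,0,-1],[-0.6,-1,0,0,0,0,-1],[-0.6,-1,0,0,0,0,-1],[-0.6,-1,0,0,0,0,-1],[-0.6,-1,0,0,0,0,-1]]}}

```text
t: 1.3
tool_pos: [0.3045, 0.3229, 0.2308]
tool_rot: [-0.215, -3.134, 0.001]
contact_force: [-0.4, 0.5, -0.1]
opening: -0.0001
grip_force: 0.0
```

Request:
{"method": "jog_arm", "body": {"plan": [[-0.6,-1,0,0,0,0,-1],[-0.6,-1,0,0,0,0,-1],[-0.6,-1,0,0,0,0,-1],[-0.6,-1,0,0,0,0,-1],[-0.6,-1,0,0,0,0,-1],[-0.6,-1,0,0,0,0,-1],[-0.6,-1,0,0,0,0,-1],[-0.6,-1,0,0,0,0,-1]]}}

```text
t: 2.1
tool_pos: [0.3778, 0.1514, 0.2309]
tool_rot: [-0.215, -3.134, 0.0]
contact_force: [1.4, 0.1, -0.8]
opening: -0.0003
grip_force: 0.0
```

Request:
{"method": "jog_arm", "body": {"plan": [[-0.6,-1,0,0,0,0,-1],[-0.6,-1,0,0,0,0,-1],[-0.6,-1,0,0,0,0,-1],[-0.6,-1,0,0,0,0,-1],[-0.6,-1,0,0,0,0,-1],[-0.6,-1,0,0,0,0,-1],[-0.6,-0.8,0,0,0,0,-1],[0,0,0,0,0,0,-1]]}}

```text
t: 2.9
tool_pos: [0.4427, 0.0046, 0.2308]
tool_rot: [-0.219, -3.133, 0.001]
contact_force: [-0.8, 0.5, -0.5]
opening: 0.0001
grip_force: 0.0
```

```bash
python3 -c "
from h import *
go((-220,46,230),(-220,46,30),(-165,46,30),(-127,46,30))"
```

```text
t 2.9 tcp case mm [-224.6   45.3  230.8] F case [-0.9  0.4 -0.5] turn units [-0.001 -0.001 -0.003]
(-220, 46, 230) units [-0.23  0.03  0.04]
(-220, 46, 30) units [ 0.  0. 10.]
(-165, 46, 30) units [-2.75  0.    0.  ]
(-127, 46, 30) units [-1.9  0.   0. ]
```

Request:
{"method": "jog_arm", "body": {"plan": [[0,0,1,0,0,0,-1],[0,0,1,0,0,0,-1],[0,0,1,0,0,0,-1],[0,0,1,0,0,0,-1],[0,0,1,0,0,0,-1],[0,0,1,0,0,0,-1],[0,0,1,0,0,0,-1],[0,0,1,0,0,0,-1]]}}

```text
t: 3.7
tool_pos: [0.4418, 0.007, 0.0703]
tool_rot: [-0.214, -3.134, -0.001]
contact_force: [-0.1, 0.6, 0.0]
opening: -0.0001
grip_force: 0.0
```

Request:
{"method": "jog_arm", "body": {"plan": [[0,0,1,0,0,0,-1],[0,0,1,0,0,0,-1],[-0.5,0,0,0,0,0,-1],[-0.7,0,0,0,0,0,-1],[-0.7,0,0,0,0,0,-1],[-0.7,0,0,0,0,0,-1],[-0.5,0,0,0,0,0,-1],[-0.4,0,0,0,0,0,-1]]}}

```text
t: 4.5
tool_pos: [0.5126, -0.0032, 0.0321]
tool_rot: [-0.214, -3.134, -0.0]
contact_force: [-2.9, 0.8, 1.9]
opening: 0.0
grip_force: 1.2
```

```bash
python3 -c "
from h import *
go((-127,46,30))"
```

```text
t 4.5 tcp case mm [-154.2   47.1   32.1] F case [-3.   0.4  1.9] turn units [ 0.    -0.     0.001]
(-127, 46, 30) units [-1.36 -0.06  0.1 ]
```

Request:
{"method": "jog_arm", "body": {"plan": [[-0.4,0,0,0,0,0,-1],[-0.4,0,0,0,0,0,-1],[-0.3,0,0,0,0,0,-1],[-0.1,0,0,0,0,0,-1],[0,0,0,0,0,0,-1]]}}

```text
t: 5.0
tool_pos: [0.536, -0.0068, 0.0313]
tool_rot: [0.215, 3.133, -0.0]
contact_force: [0.2, 0.5, 0.4]
opening: -0.0002
grip_force: 0.0
```

```bash
python3 -c "
from h import *
go((-127,46,30))"
```

```text
t 5.0 tcp case mm [-130.6   46.7   31.3] F case [0.1 0.5 0.4] turn units [-0.     0.001  0.   ]
(-127, 46, 30) units [-0.18 -0.04  0.06]
```

Request:
{"method": "jog_arm", "body": {"plan": [[-0.1,0,0,0,0,0,-1],[-0.1,0,0,0,0,0,-1]]}}

```text
t: 5.2
tool_pos: [0.5392, -0.0073, 0.0312]
tool_rot: [-0.215, -3.133, 0.0]
contact_force: [-2.3, 0.1, 0.5]
opening: 0.0002
grip_force: 1.0
```

Request:
{"method": "jog_arm", "body": {"plan": [[-0.1,0,0,0,0,0,-1],[0,0,0,0,0,0,-1]]}}

```text
t: 5.4
tool_pos: [0.5406, -0.0074, 0.0311]
tool_rot: [-0.215, -3.131, -0.0]
contact_force: [-4.2, 0.7, 2.7]
opening: 0.0
grip_force: 2.5
```

```bash
python3 -c "
from h import *
go((-127,46,30))
im,P=cloud('top'); np.savez('top2',im=im,P=P)
Q=tocase(P)*1000
for s in(1,-1):
  k=Q[(abs(Q[...,1]*s-46)<40)&(Q[...,2]>46)&(Q[...,2]<75)&(Q[...,0]>-200)&(Q[...,0]<-80)]; print(s,len(k),np.percentile(k[:,0],[5,50]))
"
```

```text
t 5.4 tcp case mm [-126.    46.8   31.1] F case [-4.2  0.2  2.7] turn units [-0.    -0.004  0.   ]
(-127, 46, 30) units [ 0.05 -0.04  0.05]Traceback (most recent call last):
  File "<string>", line 7, in <module>
    k=Q[(abs(Q[...,1]*s-46)<40)&(Q[...,2]>46)&(Q[...,2]<75)&(Q[...,0]>-200)&(Q[...,0]<-80)]; print(s,len(k),np.percentile(k[:,0],[5,50]))
                                                                                                            ~~~~~~~~~~~~~^^^^^^^^^^^^^^^
    return _quantile_unchecked(
        a, q, axis, out, overwrite_input, method, keepdims, weights)
    return _ureduce(a,
                    func=_quantile_ureduce_func,
    ...<5 lines>...
                    overwrite_input=overwrite_input,
                    method=method)
    r = func(a, **kwargs)
    result = _quantile(arr,
                       quantiles=q,
    ...<2 lines>...
                       out=out,
                       weights=wgt)
    slices_having_nans = np.isnan(arr[-1, ...])
                                  ~~~^^^^^^^^^
IndexError: index -1 is out of bounds for axis 0 with size 0
```

Request:
{"method": "jog_arm", "body": {"plan": [[-0.1,0,0,0,0,0,-1],[0,0,0,0,0,0,-1]]}}

```text
t: 5.65
tool_pos: [0.5407, -0.0075, 0.0309]
tool_rot: [-0.214, -3.126, -0.0]
contact_force: [-12.4, 0.4, 9.8]
opening: 0.0
grip_force: 6.2
```

Request:
{"method": "jog_arm", "body": {"plan": [[1,0,0,0,0,0,-1],[1,0,0,0,0,0,-1],[0.6,0,0,0,0,0,-1],[0,-1,0,0,0,0,-1],[0,-1,0,0,0,0,-1],[0,-1,0,0,0,0,-1],[0,-1,0,0,0,0,-1],[0,-0.65,0,0,0,0,-1]]}}

```text
t: 6.45
tool_pos: [0.4797, -0.0941, 0.0317]
tool_rot: [0.216, 3.133, -0.001]
contact_force: [0.4, 0.5, -0.7]
opening: -0.0002
grip_force: 0.0
```

```bash
python3 -c "
from h import *
go((-150,-46,31),(-126,-46,31))
"
```

```text
t 6.45 tcp case mm [-174.4  -47.4   31.7] F case [ 0.4  0.6 -0.7] turn units [-0.001  0.002 -0.001]
(-150, -46, 31) units [-1.22  0.07  0.04]
(-126, -46, 31) units [-1.2  0.   0. ]
```

Request:
{"method": "jog_arm", "body": {"plan": [[-0.6,0,0,0,0,0,-1],[-0.5,0,0,0,0,0,-1],[-0.4,0,0,0,0,0,-1],[-0.4,0,0,0,0,0,-1],[-0.3,0,0,0,0,0,-1],[-0.1,0,0,0,0,0,-1],[0,0,0,0,0,0,-1]]}}

```text
t: 7.15
tool_pos: [0.5254, -0.0988, 0.0313]
tool_rot: [0.214, 3.133, 0.0]
contact_force: [0.8, -0.1, -0.1]
opening: 0.0002
grip_force: 0.0
```

Request:
{"method": "jog_arm", "body": {"plan": [[-0.1,0,0,0,0,0,-1],[0,0,0,0,0,0,-1]]}}

```text
t: 7.35
tool_pos: [0.5268, -0.0991, 0.0312]
tool_rot: [-0.215, -3.134, -0.001]
contact_force: [0.2, -0.2, -0.1]
opening: 0.0
grip_force: 0.3
```

```bash
python3 -c "
from h import *
go((-126,-46,31))
"
```

```text
t 7.35 tcp case mm [-127.1  -45.9   31.2] F case [ 0.2 -0.1 -0.1] turn units [ 0. -0.  0.]
(-126, -46, 31) units [-0.06 -0.    0.01]
```

Request:
{"method": "jog_arm", "body": {"plan": [[-0.1,0,0,0,0,0,-1],[0,0,0,0,0,0,-1]]}}

```text
t: 7.55
tool_pos: [0.5278, -0.0993, 0.0311]
tool_rot: [-0.215, -3.131, -0.001]
contact_force: [-5.3, 1.7, 3.3]
opening: 0.0
grip_force: 2.5
```

Request:
{"method": "jog_arm", "body": {"plan": [[-0.1,0,0,0,0,0,-1],[0,0,0,0,0,0,-1]]}}

```text
t: 7.75
tool_pos: [0.5279, -0.0993, 0.031]
tool_rot: [-0.214, -3.126, -0.002]
contact_force: [-12.4, 1.8, 9.9]
opening: 0.0
grip_force: 6.4
```

```bash
python3 -c "
from h import *
go((-126,-46,31))
"
```

```text
t 7.75 tcp case mm [-126.  -46.   31.] F case [-12.6   0.1   9.9] turn units [ 0.001 -0.011  0.001]
(-126, -46, 31) units [ 0.  0. -0.]
```

Request:
{"method": "jog_arm", "body": {"plan": [[1,0,-0.2,0,0,0,-1],[1,0,-0.8,0,0,0,-1],[1,0.5,-1,0,0,0,-1],[0.7,1,-1,0,0,0,-1],[0,1,-1,0,0,0,-1],[0,1,-1,0,0,0,-1],[0,1,-1,0,0,0,-1],[0,1,-1,0,0,0,-1]]}}

```text
t: 8.55
tool_pos: [0.4731, 0.0198, 0.1726]
tool_rot: [0.215, 3.132, -0.0]
contact_force: [1.1, -0.4, -0.3]
opening: -0.0001
grip_force: 0.0
```

Request:
{"method": "jog_arm", "body": {"plan": [[0,1,-1,0,0,0,-1],[0,1,-1,0,0,0,-1],[0,1,-1,0,0,0,-1],[0,1,-0.5,0,0,0,-1],[0,1,0,0,0,0,-1],[-1,0,0,0,0,0,-1],[-1,0,0,0,0,0,-1],[0,0,0,0,0,0,-1]]}}

```text
t: 9.35
tool_pos: [0.5274, 0.1126, 0.2415]
tool_rot: [0.215, 3.132, 0.0]
contact_force: [0.4, -0.1, -0.9]
opening: 0.0001
grip_force: 0.0
```

```bash
python3 -c "
from h import *
go((0,150,240),(0,120,240))
im,P=cloud('scene'); 
S=tocase(P.reshape(-1,3))*1000; h=S[(S[:,1]>70)&(S[:,1]<125)&(abs(S[:,0])<95)&(S[:,2]>105)&(S[:,2]<290)]; print([np.median(h[abs(h[:,2]-z)<8,1]).round(1) for z in(120,160,200,240,265)])
im,P=cloud('top');Q=tocase(P)*1000
for s in(1,-1):
  k=Q[(abs(Q[...,1]*s-46)<40)&(Q[...,2]>30)&(Q[...,2]<70)&(Q[...,0]>-200)&(Q[...,0]<-92)]; print(s,len(k),np.sort(k[:,0])[:4] if len(k) else 0)
cv2.imwrite('pics/t3.png',im[...,::-1])
"
```

```text
t 9.35 tcp case mm [-155.4  163.9  241.5] F case [ 0.4 -0.  -0.9] turn units [ 0.     0.002 -0.   ]
(0, 150, 240) units [-7.77 -0.69  0.07]
(0, 120, 240) units [ 0.  -1.5  0. ]
[np.float64(89.9), np.float64(88.1), np.float64(86.1), np.float64(84.1), np.float64(83.6)]
1 85 [-116.27913511 -115.1284402  -115.02693317 -114.80874031]
-1 89 [-115.9755353  -115.88612092 -115.27934541 -115.22649141]
```

View pics/t3.png

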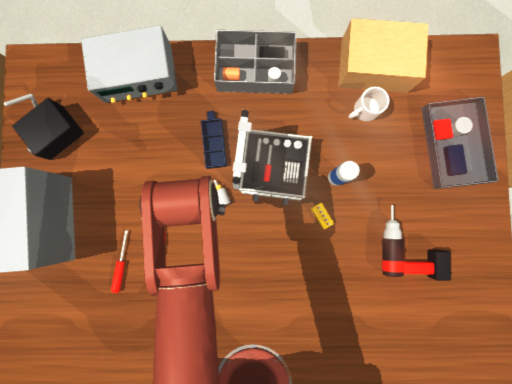

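Both knobs read -116 mm in the case frame, so the drawers are home, and the case hasn't moved. In this image the tool is at about (220,190), left of the lid at (243,150). Next: move behind the lid and push it over along an arc.

Request:
{"method": "jog_arm", "body": {"plan": [[-1,0,0,0,0,0,-1],[-1,0,0,0,0,0,-1],[-1,0,0,0,0,0,-1],[-1,0,0,0,0,0,-1],[-1,0,0,0,0,0,-1],[-1,-0.3,0,0,0,0,-1],[-1,-0.7,0,0,0,0,-1],[-0.75,-0.8,0,0,0,0,-1]]}}

```text
t: 10.25
tool_pos: [0.6747, 0.0556, 0.2414]
tool_rot: [0.214, 3.134, 0.0]
contact_force: [-0.5, 0.1, -0.6]
opening: -0.0002
grip_force: 0.0
```

```bash
python3 -c "
from h import *
f=lambda t:(0,95-155*np.cos(t)+15*np.sin(t)+14.5,85+155*np.sin(t)+15*np.cos(t))
go(*[tuple(np.round(f(t),0)) for t in np.linspace(1.5,0,19)])
"
```

```text
t 10.25 tcp case mm [ -1.7 127.5 241.4] F case [-0.5 -0.  -0.6] turn units [0.    0.    0.001]
(np.float64(0.0), np.float64(113.0), np.float64(241.0)) units [-0.09 -0.73  0.02]
(np.float64(0.0), np.float64(101.0), np.float64(240.0)) units [-0.   -0.6   0.05]
(np.float64(0.0), np.float64(88.0), np.float64(239.0)) units [-0.   -0.65  0.05]
(np.float64(0.0), np.float64(75.0), np.float64(237.0)) units [-0.   -0.65  0.1 ]
(np.float64(0.0), np.float64(62.0), np.float64(233.0)) units [-0.   -0.65  0.2 ]
(np.float64(0.0), np.float64(50.0), np.float64(229.0)) units [-0.  -0.6  0.2]
(np.float64(0.0), np.float64(38.0), np.float64(224.0)) units [-0.   -0.6   0.25]
(np.float64(0.0), np.float64(27.0), np.float64(217.0)) units [-0.   -0.55  0.35]
(np.float64(0.0), np.float64(16.0), np.float64(210.0)) units [-0.   -0.55  0.35]
(np.float64(0.0), np.float64(6.0), np.float64(202.0)) units [-0.  -0.5  0.4]
(np.float64(0.0), np.float64(-3.0), np.float64(193.0)) units [-0.   -0.45  0.45]
(np.float64(0.0), np.float64(-12.0), np.float64(183.0)) units [-0.   -0.45  0.5 ]
(np.float64(0.0), np.float64(-19.0), np.float64(172.0)) units [-0.   -0.35  0.55]
(np.float64(0.0), np.float64(-26.0), np.float64(161.0)) units [-0.   -0.35  0.55]
(np.float64(0.0), np.float64(-32.0), np.float64(150.0)) units [-0.   -0.3   0.55]
(np.float64(0.0), np.float64(-37.0), np.float64(138.0)) units [-0.   -0.25  0.6 ]
(np.float64(0.0), np.float64(-41.0), np.float64(126.0)) units [-0.  -0.2  0.6]
(np.float64(0.0), np.float64(-44.0), np.float64(113.0)) units [-0.   -0.15  0.65]
(np.float64(0.0), np.float64(-46.0), np.float64(100.0)) units [-0.   -0.1   0.65]
```

Request:
{"method": "jog_arm", "body": {"plan": [[-0.1,-0.4,0,0,0,0,-1],[0,-0.35,0,0,0,0,-1],[0,-0.6,0.05,0,0,0,-1],[0,-0.65,0.05,0,0,0,-1],[0,-0.65,0.1,0,0,0,-1],[0,-0.65,0.2,0,0,0,-1]]}}

```text
t: 10.85
tool_pos: [0.6673, -0.0106, 0.2343]
tool_rot: [0.214, 3.133, -0.0]
contact_force: [0.7, 3.5, 3.2]
opening: 0.0001
grip_force: 1.8
```

```bash
python3 -c "
from h import *
go((0,62,233))
im,P=cloud('scene'); cv2.imwrite('pics/s4.png',im[...,::-1])
S=tocase(P.reshape(-1,3))*1000; h=S[(S[:,1]>0)&(S[:,1]<125)&(abs(S[:,0])<95)&(S[:,2]>105)&(S[:,2]<290)]; print([np.median(h[abs(h[:,2]-z)<8,1]).round(1) for z in(120,160,200,240,265)])
"
```

```text
t 10.85 tcp case mm [  0.   61.  234.3] F case [0.2 3.6 3.2] turn units [-0.     0.002  0.001]
(0, 62, 233) units [0.   0.05 0.07]
[np.float64(89.7), np.float64(74.5), np.float64(58.4), np.float64(51.1), np.float64(32.6)]
```

View pics/s4.png

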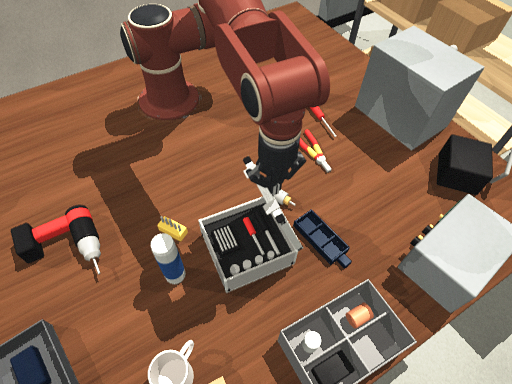

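The fingertips at about (275,200) are moving the lid, now at roughly 1.2 rad. The force is 4–5 N and the case is undisturbed, so I continue along the arc.

Request:
{"method": "jog_arm", "body": {"plan": [[0,-0.6,0.25,0,0,0,-1],[0,-0.6,0.25,0,0,0,-1],[0,-0.55,0.35,0,0,0,-1],[0,-0.55,0.35,0,0,0,-1],[0,-0.5,0.4,0,0,0,-1],[0,-0.45,0.45,0,0,0,-1],[0,-0.45,0.5,0,0,0,-1],[0,-0.35,0.55,0,0,0,-1]]}}

```text
t: 11.7
tool_pos: [0.6561, -0.0911, 0.1703]
tool_rot: [-0.215, -3.134, 0.001]
contact_force: [0.2, -0.3, 3.8]
opening: -0.0001
grip_force: 1.4
```

Request:
{"method": "jog_arm", "body": {"plan": [[0,-0.35,0.55,0,0,0,-1],[0,-0.3,0.55,0,0,0,-1],[0,-0.25,0.6,0,0,0,-1],[0,-0.2,0.6,0,0,0,-1],[0,-0.15,0.5,0,0,0,-1],[0,0,0,0,0,0,-1]]}}

```text
t: 12.3
tool_pos: [0.6514, -0.1143, 0.1123]
tool_rot: [-0.215, -3.13, -0.002]
contact_force: [0.3, -0.1, 0.1]
opening: -0.0002
grip_force: 0.0
```

```bash
python3 -c "
from h import *
go((0,-45,100))"
```

```text
t 12.3 tcp case mm [ -1.6 -44.  112.3] F case [ 0.4 -0.1  0.1] turn units [ 0.001 -0.006 -0.   ]
(0, -45, 100) units [-0.08 -0.05  0.61]
```

Request:
{"method": "jog_arm", "body": {"plan": [[0,0,0.2,0,0,0,-1],[0,0,0.2,0,0,0,-1],[0,0,0.15,0,0,0,-1],[0,0,0,0,0,0,-1]]}}

```text
t: 12.7
tool_pos: [0.653, -0.1145, 0.1041]
tool_rot: [0.215, 3.134, 0.0]
contact_force: [-0.6, -0.3, 1.0]
opening: -0.0001
grip_force: 0.0
```

Request:
{"method": "jog_arm", "body": {"plan": [[0,0,0.1,0,0,0,-1],[0,0,0,0,0,0,-1]]}}

```text
t: 12.9
tool_pos: [0.653, -0.1146, 0.1023]
tool_rot: [0.215, 3.134, 0.0]
contact_force: [0.2, -0.4, 0.3]
opening: 0.0001
grip_force: 0.2
```

Request:
{"method": "jog_arm", "body": {"plan": [[0,0,0.1,0,0,0,-1],[0,0,0,0,0,0,-1]]}}

```text
t: 13.1
tool_pos: [0.653, -0.1148, 0.1002]
tool_rot: [0.215, 3.134, -0.0]
contact_force: [-0.1, -0.2, 1.1]
opening: -0.0002
grip_force: 0.5
```

Request:
{"method": "jog_arm", "body": {"plan": [[0,0,0.1,0,0,0,-1],[0,0,0,0,0,0,-1]]}}

```text
t: 13.3
tool_pos: [0.6531, -0.1148, 0.1]
tool_rot: [-0.215, -3.134, 0.0]
contact_force: [-5.2, 0.0, 7.7]
opening: 0.0003
grip_force: 4.0
```

The lid stopped hard at 100 mm, which is its shut height. Now I retreat and check.

Request:
{"method": "jog_arm", "body": {"plan": [[0,0,-0.5,0,0,0,-1],[0,0,-1,0,0,0,-1],[0,0,-1,0,0,0,-1],[0,0,-1,0,0,0,-1],[0,0,-1,0,0,0,-1],[0,0,-1,0,0,0,-1],[0,0,-1,0,0,0,-1],[1,0,-1,0,0,0,-1]]}}

```text
t: 14.1
tool_pos: [0.6339, -0.1119, 0.2489]
tool_rot: [0.215, 3.134, 0.001]
contact_force: [0.3, 0.2, 0.2]
opening: 0.0004
grip_force: 0.0
```

Request:
{"method": "jog_arm", "body": {"plan": [[1,1,-0.5,0,0,0,-1],[1,1,0,0,0,0,-1],[1,1,0,0,0,0,-1],[1,1,0,0,0,0,-1],[1,1,0,0,0,0,-1],[1,1,0,0,0,0,-1],[1,1,0,0,0,0,-1],[1,1,0,0,0,0,-1]]}}

```text
t: 14.9
tool_pos: [0.4956, 0.0694, 0.2583]
tool_rot: [0.215, 3.134, 0.001]
contact_force: [-0.3, -0.5, -0.4]
opening: -0.0001
grip_force: 0.0
```

Request:
{"method": "jog_arm", "body": {"plan": [[0.5,1,0,0,0,0,-1],[0,1,0,0,0,0,-1],[0,1,0,0,0,0,-1],[0,0,0,0,0,0,-1]]}}

```text
t: 15.3
tool_pos: [0.4945, 0.131, 0.2583]
tool_rot: [-0.21, -3.134, -0.001]
contact_force: [0.0, -0.5, -0.2]
opening: -0.0002
grip_force: 0.0
```

```bash
python3 -c "
from h import *
go()
im,P=cloud('top');Q=tocase(P)*1000; cv2.imwrite('pics/t5.png',im[...,::-1])
k=Q[(abs(Q[...,0])<80)&(abs(Q[...,1])<85)]; print('lid z pct',np.nanpercentile(k[:,2],[2,50,98])); k=k[~np.isnan(k[:,0])]
print('plane',np.linalg.lstsq(np.c_[k[:,:2],np.ones(len(k))],k[:,2],rcond=None)[0])
m=(P[...,2]>.09)&(P[...,2]<.11)&(abs(Q[...,0])<120)&(abs(Q[...,1])<120); print(cv2.minAreaRect(P[m][:,:2].astype(np.float32)))
for s in(1,-1):
  k=Q[(abs(Q[...,1]*s-46)<40)&(Q[...,2]>30)&(Q[...,2]<70)&(Q[...,0]>-200)&(Q[...,0]<-92)]; print(s,len(k),np.sort(k[:,0])[:4])
"
```

```text
t 15.3 tcp case mm [-190.6  177.6  258.3] F case [ 0.1 -0.5 -0.2] turn units [ 0.001 -0.     0.004]
lid z pct [ 96.47390101 100.29369157 104.54833585]
plane [-1.89531919e-03  1.61580697e-03  1.00326569e+02]
((0.6587004065513611, -0.07263647019863129), (0.19588932394981384, 0.18277102708816528), 82.20767974853516)
1 90 [-116.20010593 -115.18794236 -115.17148402 -114.75040097]
-1 90 [-116.13039709 -115.78749053 -115.5799859  -115.14518727]
```

View pics/t5.png

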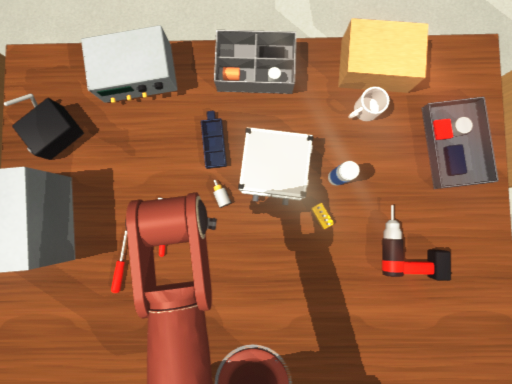

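The image shows the lid flat and shut at (276,163). Its plane is level at 100 mm, the knobs are home, the case is in place, and the parts around it are undisturbed.

```bash
python3 -c "
from station import ctrl
print(ctrl.finish_job())"
```

```text
the job is handed in; nothing more can be done
None
```

The case is closed and the job handed in at about 15 s of the 54 s allowed: both drawers are fully home, the lid lies flat and shut at 100 mm, and the case and the parts around it are where they stood; no verdict came back from the hand-in.

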